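Push a specimen carrier through the sprung flaps of a transfer lock

TASK

Take the amber jar out of the entry of the white transfer lock and stand it upright on the middle of the cork mat. Then gently push the carrier with the orange stone along the bench, flat and never lifted, into the lock's mouth and through the orange one-way flaps, right into the green bay, so that both flaps swing fully shut behind it. Leave everything else where it stands.

Things in the scene. Friction and masses are not known exactly. Their poses are not given: they have to be found in the camera images.
- lock: Fixed white open-topped transfer lock; the bench is its floor. Origin: on the bench, middle of the gate line; +x is the way in, +y across the lane, away from the robot, z up. All its walls are 6 mm thick, 43 mm high with blue edges. Entry lane: 100 mm clear, from x = -0.10 m to the gate at x = 0. Green-floored bay: 124 mm clear, from the gate to an end wall at x = 0.26.
- lock_mouth (a point): Middle of the lock's mouth, on the bench, at x = -0.17 m in the lock's frame, axes as the lock's. From here to x = -0.10 two straight 40 mm high wings narrow the way from about 150 mm to the lane's 100 mm.
- flap_far (a joint): Angle (rad) of the orange flap on an upright hinge at x = 0, y = +0.058 of the lock: a leaf reaching 56 mm from its hinge, 5 mm thick, top 39 mm above the bench. 0 = shut across the lane, 1.5 = swung fully into the bay (lock's +x); it cannot swing the other way. A light spring (0.01 N m shut, 0.055 open) shuts it within about a second when nothing is in the 56 mm deep sweep.
- flap_near (a joint): Angle (rad) of the matching orange flap hinged at x = 0, y = -0.058 of the lock; same size, sense, range and spring. Shut, the pair closes the lane with a 5 mm gap in the middle.
- carrier: Loose specimen carrier with the ORANGE stone: grey flat-sided block 120 mm long (its x), 90 mm wide (y), 36 mm high, black foam top, stone fixed on it (top of it at 58 mm). Origin: centre of the underside. About 0.25 to 0.5 kg; slides flat on the bench. Starts before the lock's mouth, its x axis within 0.45 rad of the lock's +x. Too wide for most grippers.
- other_carrier: The same kind of carrier with a BLUE stone, standing at the back of the bench: to be left alone. Origin: centre of the underside.
- jar: Closed amber jar with white cap, 56 mm diameter, 100 mm high, upright, about 0.25 kg, left standing in the lock's entry between the walls before the flaps. Origin: centre of the underside, z up.
- mat: Round cork mat, 90 mm diameter, 4 mm thick, fixed on the bench. Origin: centre of its underside.
- dish: Loose shut petri dish, 90 mm diameter, 22 mm high. Origin: centre of the underside. Leave alone.
- swab_beaker: Loose glass beaker of swabs, 68 mm diameter, 85 mm high (swabs to 117 mm), beside the way to the mouth. Origin: centre of the underside. Leave alone.
- block: Loose brass weight, 68 mm diameter at the foot, 58 mm high, beside the way to the mouth. Origin: centre of the underside. Leave alone.
- brush: Loose brush 160 mm long lying at the back of the bench. Leave alone.

How it is judged:
By the outcome, as a careful person would: the job done as asked, in the order asked, and still so for the second after the job is handed in, with the robot touching nothing.
It also fails if it takes over 64 s, if anything falls off the work surface, if the arm or the gripper's body presses on something with over 40 N, if the wrist force passes 120 N, or if a joint passes its speed limit or range.

ROBOT

A 6-joint arm with a two-finger parallel gripper is mounted at the origin on the work surface. World frame = base frame: x ahead of the robot, y to its left, z up, the work surface at z = 0. Lengths are in mm, angles in rad, forces in N, time in s.
With the tool pointing down it reaches from about 275 to 750 mm from the base axis. Payload 10.2 kg.
Tool frame: the origin (TCP) lies midway between the tips of the shut fingers; the grasp point (between the pads) lies 19 mm behind it; z points along the fingers, x is the direction in which the jaws open and shut, and the axes are right-handed (so a half turn about z gives the same grasp; the last joint's range is limited). The gripper opens to 85 mm and grips with 20 to 120 N. Pads are 22 mm wide; open, the fingers measure 114 mm over their backs; the gripper's body (76 mm by 85 mm) begins 54 mm behind the grasp point. The pads swing forward as they close: fully open they stand 13 mm farther back than shut.
Start: joints at [-1.484, 0.313, 1.498, -0, 1.331, -0.223], TCP at [160.043, -500.017, 231.294] pointing down, gripper open.
Joint ranges: [-2.94, 2.94], [-0.97, 2.17], [0.19, 2.56], [-1.23, 4.37], [0.02, 3.11], [-2.88, 2.88]. Speed limits (rad/s): [2.39, 2.39, 3.01, 3.14, 3.14, 3.14].

INTERFACE

Orientations are given as a rotation vector (axis times angle).
In Python, from cell import bot gives the robot as it stands. The module is installed in compiled form; this text tells all that it offers.
- The arm moves only by the tool step_arm, never from a script. Its argument "commands" is a list of rows, each an object of numbers: "jaw": the opening, from -1 (shut) to 1 (fully open); "x", "y", "z": the shift along the tool's x, y, z as a fraction of full scale; "wx", "wy", "wz": the turn, a rotation vector about the tool's x, y, z as a fraction of full scale. In form: [{"jaw": .., "x": .., "y": .., "z": .., "wx": .., "wy": .., "wz": ..}, ...]. A call has 1 to 8 rows; each row shifts and turns the commanded pose from where the row before left it, along the tool's axes as they then stand; what a row does not reach is not made up. Full scale, the value 1, is 50 mm for a shift and 2 pi rad for a turn. A row lasts 1/10 s, in which the tool goes at most 50 mm and 8.59 degrees, less where a joint would pass 70% of its speed; a pose out of reach is approached as far as the arm can. A call with a number of a shift or a turn outside -1 to 1 is refused whole. A call with a gripper value outside its range is refused whole. The fingers move at their own pace and stop on an object; "squeeze" is the grip in N (left out, the last holds). Time passes only in rows, so rows that do not move let the fingers close. It gives the time, the measured TCP pose, the force and the opening at its end, in the units of the state.
- bot.sense(): the state, without advancing time (a new reading comes with each control period).
- bot.snapshot(name): name is "scene" or "side" or "wrist"; returns the picture (480x640x3 uint8, red, green, blue); there is no depth.
- bot.get_calibration(name): a dict with "camera_matrix" (3x3 intrinsics, pixels), "rvec" (rotation vector, rad) and "tvec" (3), from world to camera coordinates, as OpenCV has them; the wrist camera has in their place "tool_from_camera" (4x4, takes a point from camera to tool coordinates, whose origin is the TCP and whose axes are the tool frame's). Camera axes: x right, y down, z forward; pixel columns grow to the right and rows downward; lengths in mm; the calibration is good to about 2 mm. A picture is of the moment at which its call begins: read the wrist's pose just before it. get_calibration takes no time and is no camera call.
- bot.close_job(): hands the job in, once; it reports no verdict.
The state is a dict: "time": time; "joint_positions": joint angles; "joint_vel": joint speeds; "joint_torque": joint torques, N m; "eef_pos": TCP position; "orientation": TCP orientation; "force": force on the tool from outside, world axes, zero at the start; "torque": the same for the moment, N m; "gripper_width": finger opening in mm.
Only numpy, scipy, OpenCV 4.12 (cv2) and the standard library are available. Lean on these libraries where they do the work, as an engineer would, in place of code of your own. Each camera call takes 0.05 s, during which the arm holds its last target. There are 200 camera calls.

## Working session

There is one attempt and no reset: what is moved stays moved. The work goes in short steps, Python scripts to look and compute and a tool call to move; the robot and the scene stay as the last step left them, time stands still between calls to the robot, and variables do not carry over. Pictures are saved under pics/ and viewed, about 8 in all and at most 12, crops included, and the job is handed in when it is done.

Besides the shell and the picture viewer there is one more tool, called as name([rows], argument=value, ...), one row to a line, values as JSON. step_arm: Moves the arm, as the interface text tells. Shift numbers are shares of 50 mm and turn numbers shares of 2 pi rad, none past 1 either way. Its arguments: {"type":"object","properties":{"commands":{"type":"array","items":{"type":"object","properties":{"jaw":{"type":"number"},"x":{"type":"number","minimum":-1,"maximum":1},"y":{"type":"number","minimum":-1,"maximum":1},"z":{"type":"number","minimum":-1,"maximum":1},"wx":{"type":"number","minimum":-1,"maximum":1},"wy":{"type":"number","minimum":-1,"maximum":1},"wz":{"type":"number","minimum":-1,"maximum":1}}}},"squeeze":{"type":"number"}},"required":["commands"]}

```bash
mkdir -p pics
python3 - <<'E'
from cell import bot
import cv2,numpy as np
for n in("scene","side"):
    cv2.imwrite(f"pics/{n}0.png",bot.snapshot(n)[:,:,::-1])
    c=bot.get_calibration(n);R=cv2.Rodrigues(np.array(c["rvec"],float))[0];print(n,c["camera_matrix"],(-R.T@np.array(c["tvec"],float).ravel()).round(),R[2].round(2))
s=bot.sense();print(s)
print(bot.get_calibration("wrist"))
E
```

```text
scene [[542.73695921   0.         320.69999471]
 [  0.         542.73695921 231.96186336]
 [  0.           0.           1.        ]] [935. 651. 504.] [-0.41 -0.76 -0.51]
side [[480.97072993   0.         318.42878444]
 [  0.         480.97072993 238.42464312]
 [  0.           0.           1.        ]] [ 403. -738.  615.] [ 0.2   0.79 -0.59]
{'time': 0.1, 'joint_positions': array([-1.48441951e+00,  3.13389947e-01,  1.49834056e+00,  1.45445096e-05,
        1.33099196e+00, -2.23395582e-01]), 'joint_vel': array([ 0.000811  , -0.00090948, -0.00293655,  0.00121905, -0.00128583,
        0.00077681]), 'joint_torque': array([ 1.44277241e-03, -4.12903833e+01, -2.60145950e+01, -2.39129395e-04,
        2.99731793e-03,  1.66956045e-05]), 'eef_pos': array([ 160.01672176, -499.78931151,  230.80213674]), 'orientation': array([-2.53684656e+00,  1.85164888e+00,  1.14901476e-03]), 'force': array([ 0.27914621,  0.68005131, -0.24432789]), 'torque': array([-0.04852756, -0.00810525,  0.04983828]), 'gripper_width': 85.47478924881283}
{'camera_matrix': array([[358.80254649,   0.        , 319.65823764],
       [  0.        , 358.80254649, 237.91461879],
       [  0.        ,   0.        ,   1.        ]]), 'tool_from_camera': array([[ 9.99999833e-01, -5.62421544e-04, -1.30852172e-04,
        -3.35681042e-03],
       [ 5.76152004e-04,  9.56665215e-01,  2.91189518e-01,
        -7.37190536e+01],
       [-3.85895369e-05, -2.91189545e-01,  9.56665379e-01,
        -1.43024441e+02],
       [ 0.00000000e+00,  0.00000000e+00,  0.00000000e+00,
         1.00000000e+00]])}
```

View pics/scene0.png

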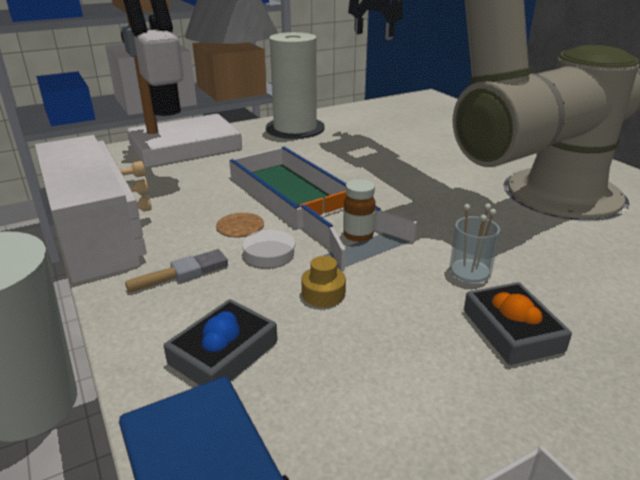

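View pics/side0.png

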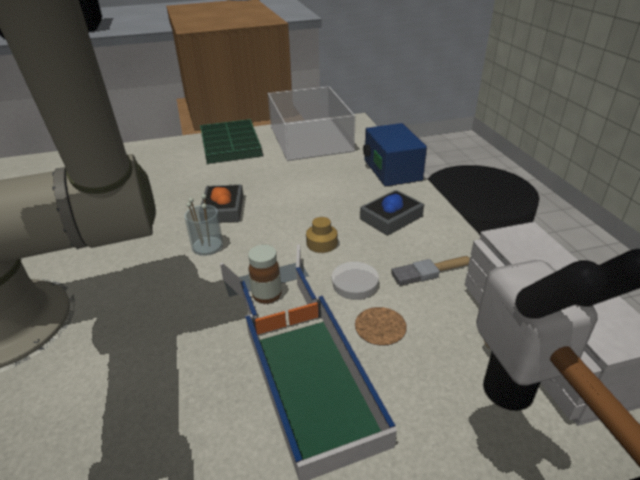

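Scene: jar base about (359,238), mat (240,224), carrier about (517,320), lock gate about (322,205). Side: jar base (266,297), mat (381,325), orange-stone carrier (223,202), lock gate about (288,318). Next I'll zoom in for accurate corners.

Run:
```python
import cv2,numpy as np
a=cv2.imread("pics/side0.png");b=cv2.imread("pics/scene0.png")
def z(im,x,y,w,h,s): return cv2.resize(im[y:y+h,x:x+w],None,fx=s,fy=s,interpolation=cv2.INTER_CUBIC)
o=np.zeros((600,800,3),np.uint8)
o[:600,:400]=z(a,210,230,200,300,2)[:600] if 0 else cv2.copyMakeBorder(z(a,210,230,200,250,2),0,100,0,0,cv2.BORDER_CONSTANT)
o[:280,400:]=z(b,220,140,200,140,2)
o[290:590,400:600]=cv2.copyMakeBorder(z(b,455,270,125,100,1.6),0,140,0,0,cv2.BORDER_CONSTANT)
o[290:490,600:800]=z(a,180,170,80,80,2.5)
cv2.imwrite("pics/z0.png",o)
```

```text
(no output)
```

View pics/z0.png

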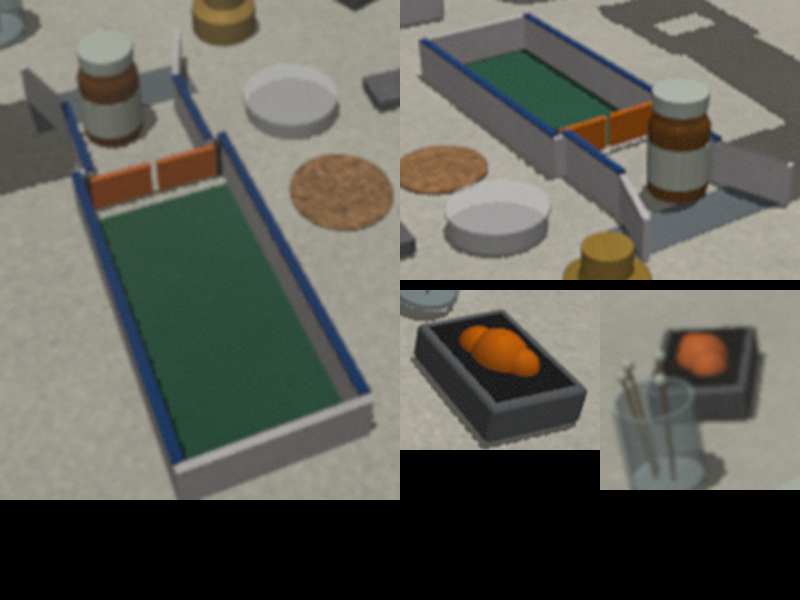

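```bash
cat > h.py <<'E'
from cell import bot
import cv2,numpy as np
from scipy.optimize import least_squares
C={n:bot.get_calibration(n) for n in("scene","side","wrist")}
def proj(n,P):
    c=C[n];return cv2.projectPoints(np.array(P,float).reshape(-1,3),np.array(c["rvec"],float),np.array(c["tvec"],float),np.array(c["camera_matrix"]),None)[0].reshape(-1,2)
def wproj(s,P):
    T=np.eye(4);T[:3,:3]=cv2.Rodrigues(np.array(s["orientation"]))[0];T[:3,3]=s["eef_pos"]
    W=np.linalg.inv(T@C["wrist"]["tool_from_camera"])
    return cv2.projectPoints(np.array(P,float).reshape(-1,3),cv2.Rodrigues(W[:3,:3])[0],W[:3,3],np.array(C["wrist"]["camera_matrix"]),None)[0].reshape(-1,2)
def place(p,L):
    L=np.array(L,float).reshape(-1,3);c,s=np.cos(p[2]),np.sin(p[2])
    return L@np.array([[c,s,0],[-s,c,0],[0,0,1]])+[p[0],p[1],0]
def fit(obs,p0,n=3):
    "obs: (cam or wrist state, pixel, local point)"
    def r(p):
        q=list(p)+[0]*(3-len(p))
        return np.concatenate([((wproj(o[0],place(q,o[2])) if isinstance(o[0],dict) else proj(o[0],place(q,o[2])))[0]-o[1]) for o in obs])
    f=least_squares(r,p0[:n],x_scale=[100,100,1][:n],loss="soft_l1");return f.x,r(f.x).reshape(-1,2)
E
python3 - <<'E'
from h import *
S,Z="side","scene"
np.set_printoptions(suppress=True,precision=3)
lock=[(S,(298.5,463.5),(266,-68,43)),(S,(395,430),(266,68,43)),(S,(255.5,319),(0,-58,39)),(S,(318.5,303.5),(0,58,39)),(S,(287.5,312.5),(0,0,39)),
(Z,(230.5,160),(266,68,43)),(Z,(284,148),(266,-68,43)),(Z,(323.5,201),(0,0,39))]
print("lock",*fit(lock,[400,-250,-1.6]))
car=[(Z,p,l) for p,l in [((466.3,293),(60,45,36)),((519.4,284.4),(60,-45,36)),((569.4,331.3),(-60,-45,36)),((513,343.8),(-60,45,36)),((466.3,313.8),(60,45,0)),((511,364.4),(-60,45,0)),((567.5,350),(-60,-45,0))]]
print("car",*fit(car,[400,200,-1.6]))
car=[(S,(180+(u-600)/2.5,170+(v-290)/2.5),l) for (u,v),l in [((667,330),(-60,-45,36)),((756,328),(-60,45,36)),((745,395),(60,45,36)),((742,420),(60,45,0))]]
print("carS",*fit(car,[400,200,-1.6]))
for k,a,b,z in [("jar",(360,186),(263,251.5),100),("mat",(241.5,224),(380.5,325.5),4),("beaker",(472,272),(207.2,244),0),("block",(323.5,291),(321.5,242),5),("dish",(268.5,243.5),(355,273.5),22)]:
    print(k,*fit([(Z,a,(0,0,z)),(S,b,(0,0,z))],[400,0],2))
E
```

```text
lock [ 492.221 -151.392   -1.489] [[-2.392  0.802]
 [ 0.461 -0.812]
 [-1.694 -0.231]
 [ 0.829 -2.045]
 [-0.325 -2.548]
 [-1.195 -1.724]
 [-0.521 -2.36 ]
 [-0.749 -2.586]]
car [417.139 264.312  -1.777] [[-0.772 -3.133]
 [ 0.243 -5.006]
 [ 4.889 -0.436]
 [ 1.118  0.751]
 [-4.09  -4.188]
 [-1.933  1.263]
 [ 0.378  1.666]]
carS [420.078 258.659  -1.824] [[-0.644 -0.303]
 [ 0.564 -0.365]
 [-1.374 -0.559]
 [ 1.742  2.724]]
jar [471.714 -57.393] [[-0.295 -0.132]
 [-0.281 -0.288]]
mat [ 643.589 -196.655] [[-1.409 -0.955]
 [-0.946 -0.483]]
beaker [372.429 132.17 ] [[-0.272  1.512]
 [-0.518  0.779]]
block [610.06   64.461] [[-0.277  0.102]
 [-0.414 -0.008]]
dish [638.696 -75.431] [[-0.128  0.636]
 [-0.213  0.523]]
```

step_arm([
  {"jaw": 1,"x": -0.41,"y": -0.54},
  {"jaw": 1,"x": -0.41,"y": -0.54},
  {"jaw": 1,"x": -0.41,"y": -0.54},
  {"jaw": 1,"x": -0.41,"y": -0.54},
  {"jaw": 1,"x": -0.41,"y": -0.54},
  {"jaw": 1,"x": -0.41,"y": -0.54},
  {"jaw": 1,"x": -0.41,"y": -0.54},
  {"jaw": 1,"x": -0.41,"y": -0.54},
])

```text
validation failed for argument at $.co...
```

step_arm([
  {"jaw": 1,"x": -0.41,"y": -0.54},
  {"jaw": 1,"x": -0.41,"y": -0.54},
  {"jaw": 1,"x": -0.41,"y": -0.54},
  {"jaw": 1,"x": -0.41,"y": -0.54},
  {"jaw": 1,"x": -0.41,"y": -0.54},
  {"jaw": 1,"x": -0.41,"y": -0.54},
  {"jaw": 1,"x": -0.41,"y": -0.54},
  {"jaw": 1,"x": -0.2,"y": -0.27},
])

```text
validation failed for argument at $.co...
```

step_arm([
  {"jaw": 1},
  {"jaw": 1},
])

```text
validation failed for argument at $.co...
```

```bash
cat >> h.py <<'E'
def look(name,pts=[]):
    s=bot.sense();im=bot.snapshot("wrist")[:,:,::-1].copy()
    np.save("pics/"+name,s,allow_pickle=True)
    for q in pts:
        for u in wproj(s,q): cv2.circle(im,tuple(int(v) for v in u),3,(255,0,255),1)
    cv2.imwrite(f"pics/{name}.png",im);print(s["time"],s["eef_pos"].round(1),s["orientation"].round(3),s["force"].round(1),round(s["gripper_width"],1))
LOCK=[492.2,-151.4,-1.489]
E
python3 - <<'E'
from h import *
look("w1",[[(471.7,-57.4,100)],place(LOCK,[(0,0,39),(0,58,39),(0,-58,39),(-100,50,43),(-100,-50,43)]),[(643.6,-196.7,4)]])
E
```

```text
0.1 [ 160.  -499.8  230.8] [-2.537e+00  1.852e+00  1.000e-03] [ 0.3  0.7 -0.2] 85.5
```

View pics/w1.png

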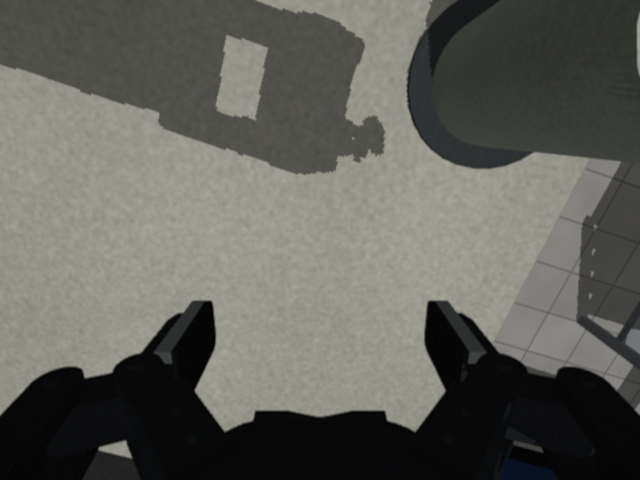

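The move was refused and the arm hasn't moved: the wrist view only shows bare bench. I'll retry with every key filled in.

step_arm([
  {"jaw": 1.0,"x": -0.41,"y": -0.54,"z": 0.0,"wx": 0.0,"wy": 0.0,"wz": 0.0},
])

```text
time: 0.25
eef_pos: [178.3, -473.5, 230.6]
orientation: [2.535, -1.856, -0.001]
force: [-0.5, 0.7, 0.2]
gripper_width: 85.5
```

step_arm([
  {"jaw": 1,"x": -0.41,"y": -0.54,"z": 0,"wx": 0,"wy": 0,"wz": 0},
  {"jaw": 1,"x": -0.41,"y": -0.54,"z": 0,"wx": 0,"wy": 0,"wz": 0},
  {"jaw": 1,"x": -0.41,"y": -0.54,"z": 0,"wx": 0,"wy": 0,"wz": 0},
  {"jaw": 1,"x": -0.41,"y": -0.54,"z": 0,"wx": 0,"wy": 0,"wz": 0},
  {"jaw": 1,"x": -0.41,"y": -0.54,"z": 0,"wx": 0,"wy": 0,"wz": 0},
  {"jaw": 1,"x": -0.41,"y": -0.54,"z": 0,"wx": 0,"wy": 0,"wz": 0},
  {"jaw": 1,"x": -0.41,"y": -0.54,"z": 0,"wx": 0,"wy": 0,"wz": 0},
  {"jaw": 1,"x": -0.41,"y": -0.54,"z": 0,"wx": 0,"wy": 0,"wz": 0},
])

```text
time: 1.05
eef_pos: [335.8, -248.9, 231.2]
orientation: [-2.537, 1.852, 0.0]
force: [-0.4, -0.9, 0.8]
gripper_width: 85.4
```

step_arm([
  {"jaw": 1,"x": -0.41,"y": -0.54,"z": 0,"wx": 0,"wy": 0,"wz": 0},
  {"jaw": 1,"x": -0.41,"y": -0.54,"z": 0,"wx": 0,"wy": 0,"wz": 0},
  {"jaw": 1,"x": -0.41,"y": -0.54,"z": 0,"wx": 0,"wy": 0,"wz": 0},
  {"jaw": 1,"x": -0.41,"y": -0.54,"z": 0,"wx": 0,"wy": 0,"wz": 0},
  {"jaw": 1,"x": -0.41,"y": -0.54,"z": 0,"wx": 0,"wy": 0,"wz": 0},
  {"jaw": 1,"x": -0.41,"y": -0.54,"z": 0,"wx": 0,"wy": 0,"wz": 0},
  {"jaw": 1,"x": -0.3,"y": -0.4,"z": 0,"wx": 0,"wy": 0,"wz": 0},
  {"jaw": 1,"x": 0,"y": 0,"z": 0,"wx": 0,"wy": 0,"wz": 0},
])

```text
time: 1.85
eef_pos: [467.3, -61.3, 231.0]
orientation: [-2.54, 1.848, 0.001]
force: [-0.2, -0.6, 0.1]
gripper_width: 85.2
```

Run:
```python
from h import *
look("w2",[[(471.7,-57.4,100)],place(LOCK,[(0,0,39),(0,58,39),(0,-58,39),(-100,50,43),(-100,-50,43)]),[(643.6,-196.7,4)]])
```

```text
1.85 [467.3 -61.3 231. ] [-2.540e+00  1.848e+00  1.000e-03] [-0.2 -0.6  0.1] 85.2
```

View pics/w2.png

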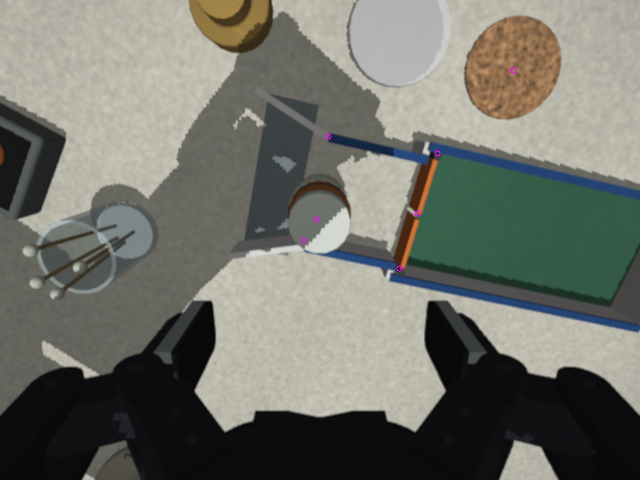

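The wrist view agrees with the estimates to about 3 px: jar cap at (320,222), predicted (317,219). Mat at (513,67), predicted (513,71). Descending to grasp.

step_arm([
  {"jaw": 1,"x": 0,"y": -0.06,"z": 0.6,"wx": 0,"wy": 0,"wz": 0},
  {"jaw": 1,"x": 0,"y": 0,"z": 0.6,"wx": 0,"wy": 0,"wz": 0},
  {"jaw": 1,"x": 0,"y": 0,"z": 0.6,"wx": 0,"wy": 0,"wz": 0},
  {"jaw": 1,"x": 0,"y": 0,"z": 0.6,"wx": 0,"wy": 0,"wz": 0},
  {"jaw": 1,"x": 0,"y": 0,"z": 0.6,"wx": 0,"wy": 0,"wz": 0},
  {"jaw": 1,"x": 0,"y": 0,"z": 0.5,"wx": 0,"wy": 0,"wz": 0},
  {"jaw": 1,"x": 0,"y": 0,"z": 0.26,"wx": 0,"wy": 0,"wz": 0},
  {"jaw": 1,"x": 0,"y": 0,"z": 0,"wx": 0,"wy": 0,"wz": 0},
])

```text
time: 2.7
eef_pos: [468.0, -62.8, 41.9]
orientation: [2.536, -1.853, -0.006]
force: [-0.3, 0.4, 0.9]
gripper_width: 85.3
```

step_arm([
  {"jaw": 0,"x": 0,"y": 0,"z": 0,"wx": 0,"wy": 0,"wz": 0},
  {"jaw": -0.3,"x": 0,"y": 0,"z": 0,"wx": 0,"wy": 0,"wz": 0},
  {"jaw": -0.3,"x": 0,"y": 0,"z": 0,"wx": 0,"wy": 0,"wz": 0},
  {"jaw": -0.3,"x": 0,"y": 0,"z": 0,"wx": 0,"wy": 0,"wz": 0},
  {"jaw": -0.3,"x": 0,"y": 0,"z": 0,"wx": 0,"wy": 0,"wz": 0},
  {"jaw": -0.3,"x": 0,"y": 0,"z": 0,"wx": 0,"wy": 0,"wz": 0},
], squeeze=35)

```text
time: 3.3
eef_pos: [469.9, -62.6, 44.6]
orientation: [-2.537, 1.852, -0.003]
force: [-0.7, 1.4, 5.6]
gripper_width: 55.2
```

step_arm([
  {"jaw": -0.3,"x": 0,"y": 0,"z": -0.2,"wx": 0,"wy": 0,"wz": 0},
  {"jaw": -0.3,"x": 0,"y": 0,"z": -0.4,"wx": 0,"wy": 0,"wz": 0},
  {"jaw": -0.3,"x": 0,"y": 0,"z": -0.5,"wx": 0,"wy": 0,"wz": 0},
  {"jaw": -0.3,"x": 0,"y": 0,"z": -0.4,"wx": 0,"wy": 0,"wz": 0},
  {"jaw": -0.3,"x": 0.15,"y": -0.1,"z": -0.1,"wx": 0,"wy": 0,"wz": 0},
  {"jaw": -0.3,"x": 0.35,"y": -0.25,"z": 0,"wx": 0,"wy": 0,"wz": 0},
  {"jaw": -0.3,"x": 0.5,"y": -0.35,"z": 0,"wx": 0,"wy": 0,"wz": 0},
  {"jaw": -0.3,"x": 0.5,"y": -0.35,"z": 0,"wx": 0,"wy": 0,"wz": 0},
])

```text
time: 4.1
eef_pos: [543.1, -118.8, 123.0]
orientation: [2.538, -1.852, -0.001]
force: [-0.1, -0.3, -2.3]
gripper_width: 54.9
```

step_arm([
  {"jaw": -0.3,"x": 0.5,"y": -0.35,"z": 0,"wx": 0,"wy": 0,"wz": 0},
  {"jaw": -0.3,"x": 0.5,"y": -0.35,"z": 0,"wx": 0,"wy": 0,"wz": 0},
  {"jaw": -0.3,"x": 0.5,"y": -0.35,"z": 0,"wx": 0,"wy": 0,"wz": 0},
  {"jaw": -0.3,"x": 0.4,"y": -0.28,"z": 0,"wx": 0,"wy": 0,"wz": 0},
  {"jaw": -0.3,"x": 0.2,"y": -0.15,"z": 0,"wx": 0,"wy": 0,"wz": 0},
  {"jaw": -0.3,"x": 0,"y": 0,"z": 0,"wx": 0,"wy": 0,"wz": 0},
  {"jaw": -0.3,"x": 0,"y": 0,"z": 0,"wx": 0,"wy": 0,"wz": 0},
  {"jaw": -0.3,"x": 0,"y": 0,"z": 0,"wx": 0,"wy": 0,"wz": 0},
])

```text
time: 4.9
eef_pos: [644.2, -194.8, 123.1]
orientation: [2.538, -1.852, -0.001]
force: [-0.6, 0.4, -1.8]
gripper_width: 54.9
```

Run:
```python
from h import *
s=bot.sense();P=s["eef_pos"];print(P.round(1),s["gripper_width"])
o=np.zeros((480,800,3),np.uint8)
for i,(n,x,y) in enumerate((("scene",190,110),("side",330,230))):
    im=bot.snapshot(n)[:,:,::-1].copy()
    for q in ((645.5,-196,4),(P[0],P[1],P[2]+56),(P[0],P[1],P[2]-44)):
        u=proj(n,q)[0];cv2.circle(im,(int(u[0]),int(u[1])),2,(255,0,255),1)
    o[:,i*400:i*400+400]=cv2.resize(im[y:y+160,x:x+133],(400,480),interpolation=cv2.INTER_CUBIC)
cv2.imwrite("pics/p1.png",o)
```

```text
[ 644.2 -194.8  123.1] 54.854702508177134
```

View pics/p1.png

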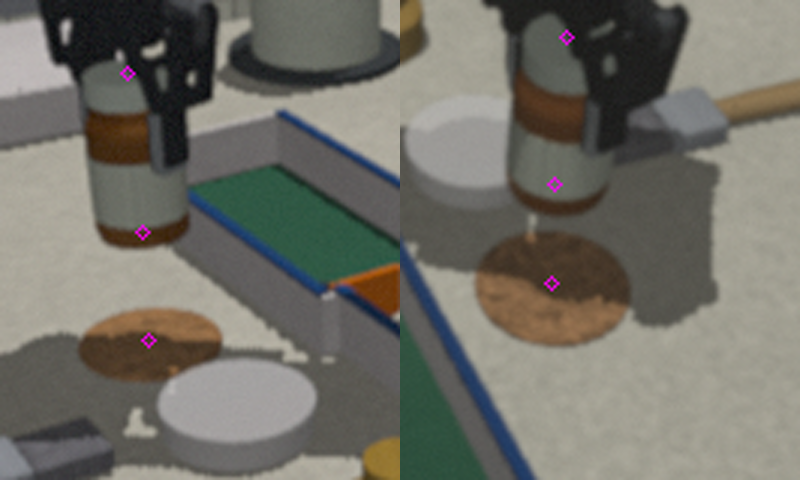

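Both views show the jar upright in the grip, over the mat and centred to within 3 mm. Lowering.

step_arm([
  {"jaw": -0.3,"x": 0.02,"y": 0,"z": 0.2,"wx": 0,"wy": 0,"wz": 0},
  {"jaw": -0.3,"x": 0,"y": 0,"z": 0.4,"wx": 0,"wy": 0,"wz": 0},
  {"jaw": -0.3,"x": 0,"y": 0,"z": 0.4,"wx": 0,"wy": 0,"wz": 0},
  {"jaw": -0.3,"x": 0,"y": 0,"z": 0.3,"wx": 0,"wy": 0,"wz": 0},
  {"jaw": -0.3,"x": 0,"y": 0,"z": 0.08,"wx": 0,"wy": 0,"wz": 0},
  {"jaw": -0.3,"x": 0,"y": 0,"z": 0.04,"wx": 0,"wy": 0,"wz": 0},
  {"jaw": -0.3,"x": 0,"y": 0,"z": 0.04,"wx": 0,"wy": 0,"wz": 0},
])

```text
time: 5.7
eef_pos: [645.5, -196.4, 51.1]
orientation: [-2.537, 1.852, -0.002]
force: [0.8, 0.4, -2.4]
gripper_width: 54.7
```

step_arm([
  {"jaw": -0.3,"x": 0,"y": 0,"z": 0.02,"wx": 0,"wy": 0,"wz": 0},
  {"jaw": -0.3,"x": 0,"y": 0,"z": 0.02,"wx": 0,"wy": 0,"wz": 0},
])

```text
time: 5.9
eef_pos: [645.3, -196.3, 48.9]
orientation: [-2.537, 1.852, -0.002]
force: [0.1, 0.6, -1.9]
gripper_width: 55.0
```

step_arm([
  {"jaw": -0.3,"x": 0,"y": 0,"z": 0.02,"wx": 0,"wy": 0,"wz": 0},
  {"jaw": -0.3,"x": 0,"y": 0,"z": 0.01,"wx": 0,"wy": 0,"wz": 0},
])

```text
time: 6.1
eef_pos: [645.7, -196.2, 48.6]
orientation: [-2.537, 1.852, -0.003]
force: [-3.2, 3.0, 8.7]
gripper_width: 54.9
```

step_arm([
  {"jaw": -0.3,"x": 0,"y": 0,"z": 0.02,"wx": 0,"wy": 0,"wz": 0},
  {"jaw": -0.3,"x": 0,"y": 0,"z": 0,"wx": 0,"wy": 0,"wz": 0},
])

```text
time: 6.3
eef_pos: [645.9, -196.1, 48.6]
orientation: [-2.537, 1.851, -0.004]
force: [-4.5, 3.4, 12.5]
gripper_width: 55.3
```

step_arm([
  {"jaw": 0.45,"x": 0,"y": 0,"z": -0.02,"wx": 0,"wy": 0,"wz": 0},
  {"jaw": 0.7,"x": 0,"y": 0,"z": 0,"wx": 0,"wy": 0,"wz": 0},
  {"jaw": 1,"x": 0,"y": 0,"z": 0,"wx": 0,"wy": 0,"wz": 0},
  {"jaw": 1,"x": 0,"y": 0,"z": 0,"wx": 0,"wy": 0,"wz": 0},
  {"jaw": 1,"x": 0,"y": 0,"z": -0.3,"wx": 0,"wy": 0,"wz": 0},
  {"jaw": 1,"x": 0,"y": 0,"z": -0.6,"wx": 0,"wy": 0,"wz": 0},
  {"jaw": 1,"x": 0,"y": 0,"z": -0.8,"wx": 0,"wy": 0,"wz": 0},
  {"jaw": 1,"x": 0,"y": 0,"z": -0.8,"wx": 0,"wy": 0,"wz": 0},
])

```text
time: 7.1
eef_pos: [644.9, -196.1, 174.3]
orientation: [-2.538, 1.852, -0.001]
force: [-1.0, 0.7, 1.0]
gripper_width: 85.3
```

step_arm([
  {"jaw": 1,"x": 0,"y": 0,"z": -0.8,"wx": 0,"wy": 0,"wz": 0},
  {"jaw": 1,"x": 0,"y": 0,"z": 0,"wx": 0,"wy": 0,"wz": 0},
])

```text
time: 7.3
eef_pos: [646.7, -197.0, 219.7]
orientation: [-2.536, 1.851, -0.019]
force: [-0.6, -0.5, 0.6]
gripper_width: 85.3
```

step_arm([
  {"jaw": 0.06,"x": -0.84,"y": 0.04,"z": 0,"wx": 0,"wy": 0,"wz": 0},
  {"jaw": 0.06,"x": -0.84,"y": 0.04,"z": 0,"wx": 0,"wy": 0,"wz": 0},
  {"jaw": 0.06,"x": -0.84,"y": 0.04,"z": 0,"wx": 0,"wy": 0,"wz": 0},
  {"jaw": 0.06,"x": -0.84,"y": 0.04,"z": 0,"wx": 0,"wy": 0,"wz": 0},
  {"jaw": 0.06,"x": -0.84,"y": 0.04,"z": 0,"wx": 0,"wy": 0,"wz": 0},
  {"jaw": 0.06,"x": -0.84,"y": 0.04,"z": 0,"wx": 0,"wy": 0,"wz": 0},
  {"jaw": 0.06,"x": -0.84,"y": 0.04,"z": 0,"wx": 0,"wy": 0,"wz": 0},
  {"jaw": 0.06,"x": -0.84,"y": 0.04,"z": 0,"wx": 0,"wy": 0,"wz": 0},
])

```text
time: 8.1
eef_pos: [526.4, 120.4, 212.3]
orientation: [-2.537, 1.852, -0.001]
force: [0.1, 0.2, 0.3]
gripper_width: 45.4
```

step_arm([
  {"jaw": 0.06,"x": -0.84,"y": 0.04,"z": 0,"wx": 0,"wy": 0,"wz": 0},
  {"jaw": 0.06,"x": -0.84,"y": 0.04,"z": 0,"wx": 0,"wy": 0,"wz": 0},
  {"jaw": 0.06,"x": -0.84,"y": 0.04,"z": 0,"wx": 0,"wy": 0,"wz": 0},
  {"jaw": 0.06,"x": -0.84,"y": 0.04,"z": 0,"wx": 0,"wy": 0,"wz": 0},
  {"jaw": 0.06,"x": -0.84,"y": 0.04,"z": 0,"wx": 0,"wy": 0,"wz": 0},
  {"jaw": 0.06,"x": -0.84,"y": 0.04,"z": 0,"wx": 0,"wy": 0,"wz": 0},
  {"jaw": 0.06,"x": 0,"y": 0,"z": 0,"wx": 0,"wy": 0,"wz": -0.014},
])

```text
time: 8.8
eef_pos: [436.8, 358.9, 212.2]
orientation: [-2.621, 1.731, 0.001]
force: [1.6, 0.0, 0.2]
gripper_width: 45.3
```

step_arm([
  {"jaw": 0.06,"x": 0,"y": 0,"z": 0,"wx": 0,"wy": 0,"wz": -0.02},
  {"jaw": 0.06,"x": 0,"y": 0,"z": 0,"wx": 0,"wy": 0,"wz": -0.02},
  {"jaw": 0.06,"x": 0,"y": 0,"z": 0,"wx": 0,"wy": 0,"wz": -0.02},
  {"jaw": 0.06,"x": 0,"y": 0,"z": 0,"wx": 0,"wy": 0,"wz": -0.02},
  {"jaw": 0.06,"x": 0,"y": 0,"z": 0,"wx": 0,"wy": 0,"wz": -0.02},
  {"jaw": 0.06,"x": 0,"y": 0,"z": 0,"wx": 0,"wy": 0,"wz": -0.02},
  {"jaw": 0.06,"x": 0,"y": 0,"z": 0,"wx": 0,"wy": 0,"wz": -0.02},
  {"jaw": 0.06,"x": 0,"y": 0,"z": 0,"wx": 0,"wy": 0,"wz": -0.01},
])

```text
time: 9.6
eef_pos: [439.0, 355.2, 212.2]
orientation: [-3.121, 0.354, -0.0]
force: [0.6, -1.0, 0.5]
gripper_width: 45.4
```

Run:
```python
from h import *
look("w3",[place([418.5,261.5,-1.8],[(60,45,36),(60,-45,36),(-60,-45,36),(-60,45,36)]),place(LOCK,[(-100,50,43),(-100,-50,43)])])
s=bot.sense();print(cv2.Rodrigues(s["orientation"])[0].round(3))
```

```text
9.6 [439.  355.2 212.2] [-3.121  0.354 -0.   ] [ 0.6 -1.   0.5] 45.4
[[ 0.975 -0.223  0.   ]
 [-0.223 -0.975  0.   ]
 [ 0.    -0.    -1.   ]]
```

View pics/w3.png

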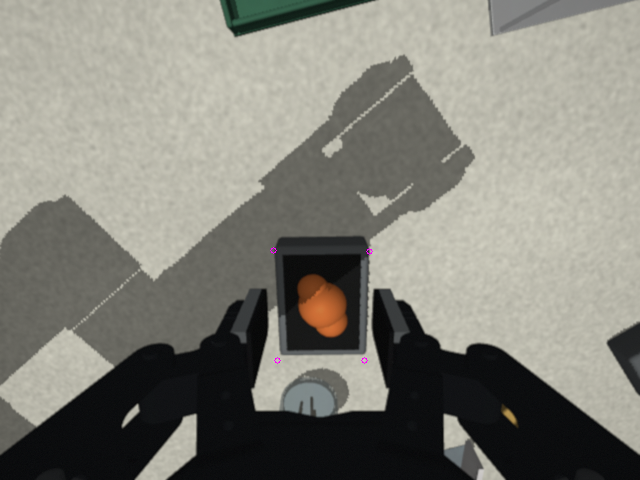

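The wrist view shows the carrier square to the tool and centred (rear edge at y≈251, mid x≈321), so its yaw is about -1.80. It has to move about 40 mm in +x and turn +0.31 rad to clear the beaker. I'll do that first with a two-finger push on its near side, then push from behind.

step_arm([
  {"jaw": 0.6,"x": -0.42,"y": 0.48,"z": 0,"wx": 0,"wy": 0,"wz": 0},
  {"jaw": 0.6,"x": -0.42,"y": 0.48,"z": 0,"wx": 0,"wy": 0,"wz": 0},
  {"jaw": 0.6,"x": -0.43,"y": 0.48,"z": 0,"wx": 0,"wy": 0,"wz": 0},
  {"jaw": 0.6,"x": -0.43,"y": 0.47,"z": 0,"wx": 0,"wy": 0,"wz": 0},
  {"jaw": 0.6,"x": 0,"y": 0,"z": 0,"wx": 0,"wy": 0,"wz": -0.021},
  {"jaw": 0.6,"x": 0,"y": 0,"z": 0,"wx": 0,"wy": 0,"wz": -0.021},
  {"jaw": 0.6,"x": 0,"y": 0,"z": 0,"wx": 0,"wy": 0,"wz": -0.021},
  {"jaw": 0.6,"x": 0,"y": 0,"z": 0,"wx": 0,"wy": 0,"wz": -0.021},
])

```text
time: 10.45
eef_pos: [334.4, 281.7, 212.2]
orientation: [-3.106, -0.471, -0.001]
force: [0.3, -0.1, -0.6]
gripper_width: 68.3
```

step_arm([
  {"jaw": 0.6,"x": 0,"y": 0,"z": 0,"wx": 0,"wy": 0,"wz": -0.021},
  {"jaw": 0.6,"x": 0,"y": 0,"z": 0,"wx": 0,"wy": 0,"wz": -0.021},
  {"jaw": 0.6,"x": 0,"y": 0,"z": 0,"wx": 0,"wy": 0,"wz": -0.021},
  {"jaw": 0.6,"x": 0,"y": 0,"z": 0,"wx": 0,"wy": 0,"wz": -0.021},
  {"jaw": 0.6,"x": 0,"y": 0,"z": 0,"wx": 0,"wy": 0,"wz": -0.021},
  {"jaw": 0.6,"x": 0,"y": 0,"z": 0,"wx": 0,"wy": 0,"wz": -0.021},
  {"jaw": 0.6,"x": 0,"y": 0,"z": 0,"wx": 0,"wy": 0,"wz": -0.021},
  {"jaw": 0.6,"x": 0,"y": 0,"z": 0,"wx": 0,"wy": 0,"wz": -0.019},
])

```text
time: 11.25
eef_pos: [334.4, 281.7, 212.1]
orientation: [2.458, 1.956, 0.001]
force: [0.7, -0.2, -0.7]
gripper_width: 68.2
```

step_arm([
  {"jaw": 0.6,"x": 0,"y": 0,"z": 0,"wx": 0,"wy": 0,"wz": 0},
])

```text
time: 11.35
eef_pos: [334.4, 281.7, 212.1]
orientation: [2.462, 1.951, 0.001]
force: [0.8, -0.1, -0.4]
gripper_width: 68.3
```

Run:
```python
from h import *
s=bot.sense();R=cv2.Rodrigues(s["orientation"])[0];print(s["eef_pos"].round(1),np.arctan2(R[1,0],R[0,0]).round(3),R[:,2].round(3),s["joint_positions"].round(2))
```

```text
[334.4 281.7 212.1] 1.34 [ 0.  0. -1.] [ 0.43  0.14  1.77  0.    1.23 -0.91]
```

step_arm([
  {"jaw": 0.6,"x": 0,"y": 0,"z": 0.8,"wx": 0,"wy": 0,"wz": 0},
  {"jaw": 0.6,"x": 0,"y": 0,"z": 0.8,"wx": 0,"wy": 0,"wz": 0},
  {"jaw": 0.6,"x": 0,"y": 0,"z": 0.8,"wx": 0,"wy": 0,"wz": 0},
  {"jaw": 0.6,"x": 0,"y": 0,"z": 0.8,"wx": 0,"wy": 0,"wz": 0},
  {"jaw": 0.6,"x": 0,"y": 0,"z": 0.6,"wx": 0,"wy": 0,"wz": 0},
  {"jaw": 0.6,"x": 0,"y": 0,"z": 0.3,"wx": 0,"wy": 0,"wz": 0},
  {"jaw": 0.6,"x": 0,"y": 0.2,"z": 0,"wx": 0,"wy": 0,"wz": 0},
  {"jaw": 0.6,"x": 0,"y": 0.2,"z": 0,"wx": 0,"wy": 0,"wz": 0},
])

```text
time: 12.15
eef_pos: [355.3, 277.2, 7.5]
orientation: [2.464, 1.949, 0.002]
force: [-0.1, 0.0, 0.0]
gripper_width: 68.1
```

step_arm([
  {"jaw": 0.6,"x": 0,"y": 0.06,"z": 0,"wx": 0,"wy": 0,"wz": 0},
  {"jaw": 0.6,"x": 0,"y": 0.06,"z": 0,"wx": 0,"wy": 0,"wz": 0},
  {"jaw": 0.6,"x": 0,"y": 0.06,"z": 0,"wx": 0,"wy": 0,"wz": 0},
])

```text
time: 12.45
eef_pos: [363.2, 275.1, 7.4]
orientation: [2.463, 1.95, 0.002]
force: [0.0, -0.3, 1.1]
gripper_width: 68.4
```

step_arm([
  {"jaw": 0.6,"x": 0,"y": 0.06,"z": 0,"wx": 0,"wy": 0,"wz": -0.003},
  {"jaw": 0.6,"x": 0,"y": 0.06,"z": 0,"wx": 0,"wy": 0,"wz": -0.003},
  {"jaw": 0.6,"x": 0,"y": 0.06,"z": 0,"wx": 0,"wy": 0,"wz": -0.004},
  {"jaw": 0.6,"x": 0,"y": 0.06,"z": 0,"wx": 0,"wy": 0,"wz": -0.004},
  {"jaw": 0.6,"x": 0,"y": 0.06,"z": 0,"wx": 0,"wy": 0,"wz": -0.004},
  {"jaw": 0.6,"x": 0,"y": 0.06,"z": 0,"wx": 0,"wy": 0,"wz": -0.004},
])

```text
time: 13.05
eef_pos: [380.6, 271.9, 6.8]
orientation: [-2.319, -2.119, 0.0]
force: [-2.1, -0.7, 0.3]
gripper_width: 68.4
```

step_arm([
  {"jaw": 0.6,"x": 0,"y": 0.06,"z": 0,"wx": 0,"wy": 0,"wz": -0.004},
  {"jaw": 0.6,"x": 0,"y": 0.06,"z": 0,"wx": 0,"wy": 0,"wz": -0.004},
  {"jaw": 0.6,"x": 0,"y": 0.06,"z": 0,"wx": 0,"wy": 0,"wz": -0.004},
  {"jaw": 0.6,"x": 0,"y": 0.06,"z": 0,"wx": 0,"wy": 0,"wz": -0.004},
  {"jaw": 0.6,"x": 0,"y": 0.06,"z": 0,"wx": 0,"wy": 0,"wz": -0.004},
  {"jaw": 0.6,"x": 0,"y": 0.06,"z": 0,"wx": 0,"wy": 0,"wz": -0.004},
  {"jaw": 0.6,"x": 0,"y": 0.06,"z": 0,"wx": 0,"wy": 0,"wz": -0.003},
  {"jaw": 0.6,"x": 0,"y": 0,"z": 0,"wx": 0,"wy": 0,"wz": 0},
])

```text
time: 13.85
eef_pos: [402.0, 271.7, 6.9]
orientation: [2.133, 2.306, 0.001]
force: [-0.5, 0.0, -0.4]
gripper_width: 68.3
```

Run:
```python
from h import *
s=bot.sense();R=cv2.Rodrigues(s["orientation"])[0];print(s["eef_pos"].round(1),np.arctan2(R[1,0],R[0,0]).round(3))
P=s["eef_pos"];c=P+R[:,1]*56;print("carrier if square",c.round(1),R[:,1].round(3))
```

```text
[402.  271.7   6.9] 1.649
carrier if square [457.8 276.1   6.9] [0.997 0.078 0.001]
```

step_arm([
  {"jaw": 0.06,"x": 0,"y": -0.4,"z": 0,"wx": 0,"wy": 0,"wz": 0},
  {"jaw": 0.06,"x": 0,"y": 0,"z": -0.7,"wx": 0,"wy": 0,"wz": 0},
  {"jaw": 0.06,"x": 0,"y": 0,"z": -0.8,"wx": 0,"wy": 0,"wz": 0},
  {"jaw": 0.06,"x": 0,"y": 0,"z": -0.8,"wx": 0,"wy": 0,"wz": 0},
  {"jaw": 0.06,"x": 0.5,"y": 0.4,"z": -0.6,"wx": 0,"wy": 0,"wz": 0},
  {"jaw": 0.06,"x": 0.5,"y": 0.4,"z": -0.6,"wx": 0,"wy": 0,"wz": 0},
  {"jaw": 0.06,"x": 0.5,"y": 0.4,"z": -0.6,"wx": 0,"wy": 0,"wz": 0},
  {"jaw": 0.06,"x": 0.39,"y": 0.3,"z": 0,"wx": 0,"wy": 0,"wz": 0},
])

```text
time: 14.65
eef_pos: [451.0, 372.2, 216.3]
orientation: [2.132, 2.304, 0.013]
force: [-0.1, 0.6, 0.1]
gripper_width: 45.3
```

step_arm([
  {"jaw": 0.06,"x": 0,"y": 0,"z": 0,"wx": 0,"wy": 0,"wz": 0.021},
  {"jaw": 0.06,"x": 0,"y": 0,"z": 0,"wx": 0,"wy": 0,"wz": 0.021},
  {"jaw": 0.06,"x": 0,"y": 0,"z": 0,"wx": 0,"wy": 0,"wz": 0.021},
  {"jaw": 0.06,"x": 0,"y": 0,"z": 0,"wx": 0,"wy": 0,"wz": 0.021},
  {"jaw": 0.06,"x": 0,"y": 0,"z": 0,"wx": 0,"wy": 0,"wz": 0.021},
  {"jaw": 0.06,"x": 0,"y": 0,"z": 0,"wx": 0,"wy": 0,"wz": 0.021},
  {"jaw": 0.06,"x": 0,"y": 0,"z": 0,"wx": 0,"wy": 0,"wz": 0.021},
  {"jaw": 0.06,"x": 0,"y": 0,"z": 0,"wx": 0,"wy": 0,"wz": 0.021},
])

```text
time: 15.45
eef_pos: [449.0, 370.1, 211.9]
orientation: [-3.007, -0.909, -0.001]
force: [0.4, 0.9, -1.2]
gripper_width: 45.2
```

step_arm([
  {"jaw": 0.06,"x": 0,"y": 0,"z": 0,"wx": 0,"wy": 0,"wz": 0.021},
  {"jaw": 0.06,"x": 0,"y": 0,"z": 0,"wx": 0,"wy": 0,"wz": 0.021},
  {"jaw": 0.06,"x": 0,"y": 0,"z": 0,"wx": 0,"wy": 0,"wz": 0.021},
  {"jaw": 0.06,"x": 0,"y": 0,"z": 0,"wx": 0,"wy": 0,"wz": 0.018},
  {"jaw": 0.06,"x": 0,"y": 0,"z": 0,"wx": 0,"wy": 0,"wz": 0},
])

```text
time: 15.95
eef_pos: [449.0, 370.1, 211.9]
orientation: [-3.139, -0.13, -0.001]
force: [0.4, -0.3, 0.2]
gripper_width: 45.0
```

Run:
```python
from h import *
look("w4",[place([458,270,-1.489],[(60,45,36),(60,-45,36),(-60,-45,36),(-60,45,36)])])
s=bot.sense();R=cv2.Rodrigues(s["orientation"])[0];print(np.arctan2(R[1,0],R[0,0]).round(3))
b=bot.snapshot("scene")[:,:,::-1].copy()
for p in (place([458,270,-1.489],[(60,45,36),(60,-45,36),(-60,-45,36),(-60,45,36)]),place(LOCK,[(-100,50,43),(-100,-50,43),(-170,75,40),(-170,-75,40)])):
    for u in proj("scene",p): cv2.circle(b,(int(u[0]),int(u[1])),2,(255,0,255),1)
w=cv2.imread("pics/w4.png")
o=np.hstack([w[200:440,170:470],b[130:370,210:610]]);cv2.imwrite("pics/m4.png",o)
```

```text
15.95 [449.  370.1 211.9] [-3.139e+00 -1.300e-01 -1.000e-03] [ 0.4 -0.3  0.2] 45.0
0.086
```

View pics/m4.png

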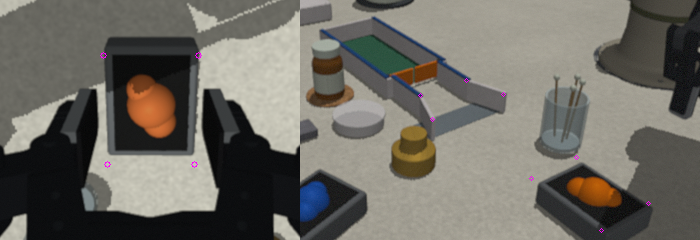

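Jar stands on the mat at about (327,85) in the right-hand crop. The carrier is square to the tool and centred (mid x≈151 in the left crop), so it's on the lock axis. Next: descend and push straight.

step_arm([
  {"jaw": 0.06,"x": 0,"y": 0,"z": 0.8,"wx": 0,"wy": 0,"wz": 0},
  {"jaw": 0.06,"x": 0,"y": 0,"z": 0.8,"wx": 0,"wy": 0,"wz": 0},
  {"jaw": 0.06,"x": 0,"y": 0,"z": 0.8,"wx": 0,"wy": 0,"wz": 0},
  {"jaw": 0.06,"x": 0,"y": 0,"z": 0.8,"wx": 0,"wy": 0,"wz": 0},
  {"jaw": 0.06,"x": 0,"y": 0,"z": 0.6,"wx": 0,"wy": 0,"wz": 0},
  {"jaw": 0.06,"x": 0,"y": 0,"z": 0.28,"wx": 0,"wy": 0,"wz": 0},
  {"jaw": 0.06,"x": 0,"y": 0.2,"z": 0,"wx": 0,"wy": 0,"wz": 0.0005},
  {"jaw": 0.06,"x": 0,"y": 0.15,"z": 0,"wx": 0,"wy": 0,"wz": 0},
])

```text
time: 16.85
eef_pos: [451.2, 352.2, 9.1]
orientation: [-3.138, -0.128, -0.003]
force: [0.5, -1.0, 0.3]
gripper_width: 45.2
```

step_arm([
  {"jaw": 0.06,"x": 0,"y": 0.06,"z": 0,"wx": 0,"wy": 0,"wz": 0},
  {"jaw": 0.06,"x": 0,"y": 0.06,"z": 0,"wx": 0,"wy": 0,"wz": 0},
  {"jaw": 0.06,"x": 0,"y": 0.06,"z": 0,"wx": 0,"wy": 0,"wz": 0},
  {"jaw": 0.06,"x": 0,"y": 0.1,"z": 0,"wx": 0,"wy": 0,"wz": 0},
  {"jaw": 0.06,"x": 0,"y": 0.15,"z": 0,"wx": 0,"wy": 0,"wz": 0},
  {"jaw": 0.06,"x": 0,"y": 0.2,"z": 0,"wx": 0,"wy": 0,"wz": 0},
  {"jaw": 0.06,"x": 0,"y": 0.2,"z": 0,"wx": 0,"wy": 0,"wz": 0},
  {"jaw": 0.06,"x": 0,"y": 0.2,"z": 0,"wx": 0,"wy": 0,"wz": 0},
])

```text
time: 17.65
eef_pos: [454.5, 300.2, 7.8]
orientation: [3.139, 0.126, -0.0]
force: [-1.1, 3.5, 2.5]
gripper_width: 45.3
```

step_arm([
  {"jaw": 0.06,"x": 0,"y": 0.2,"z": 0,"wx": 0,"wy": 0,"wz": 0},
  {"jaw": 0.06,"x": 0,"y": 0.2,"z": 0,"wx": 0,"wy": 0,"wz": 0},
  {"jaw": 0.06,"x": 0,"y": 0.2,"z": 0,"wx": 0,"wy": 0,"wz": 0},
  {"jaw": 0.06,"x": 0,"y": 0.2,"z": 0,"wx": 0,"wy": 0,"wz": 0},
  {"jaw": 0.06,"x": 0,"y": 0.2,"z": 0,"wx": 0,"wy": 0,"wz": 0},
  {"jaw": 0.06,"x": 0,"y": 0.2,"z": 0,"wx": 0,"wy": 0,"wz": 0},
  {"jaw": 0.06,"x": 0,"y": 0.2,"z": 0,"wx": 0,"wy": 0,"wz": 0},
  {"jaw": 0.06,"x": 0,"y": 0.2,"z": 0,"wx": 0,"wy": 0,"wz": 0},
])

```text
time: 18.45
eef_pos: [461.0, 220.7, 7.8]
orientation: [3.139, 0.126, -0.0]
force: [-0.6, 3.4, 1.5]
gripper_width: 45.1
```

step_arm([
  {"jaw": 0.06,"x": 0,"y": 0.2,"z": 0,"wx": 0,"wy": 0,"wz": 0},
  {"jaw": 0.06,"x": 0,"y": 0.2,"z": 0,"wx": 0,"wy": 0,"wz": 0},
  {"jaw": 0.06,"x": 0,"y": 0.2,"z": 0,"wx": 0,"wy": 0,"wz": 0},
  {"jaw": 0.06,"x": 0,"y": 0.15,"z": 0,"wx": 0,"wy": 0,"wz": 0},
  {"jaw": 0.06,"x": 0,"y": 0,"z": 0,"wx": 0,"wy": 0,"wz": 0},
  {"jaw": 0.06,"x": 0,"y": 0,"z": 0,"wx": 0,"wy": 0,"wz": 0},
])

```text
time: 19.05
eef_pos: [463.9, 183.9, 7.7]
orientation: [3.139, 0.126, -0.001]
force: [-0.6, -0.3, -0.3]
gripper_width: 45.5
```

```bash
cat >> h.py <<'E'
def inlock():
    s=bot.sense();R=cv2.Rodrigues(s["orientation"])[0];d=s["eef_pos"]-[LOCK[0],LOCK[1],0];c,n=np.cos(LOCK[2]),np.sin(LOCK[2])
    print("t",s["time"],"tcp in lock",(d[0]*c+d[1]*n).round(1),(-d[0]*n+d[1]*c).round(1),d[2].round(1),"yaw err",(np.arctan2(R[1,0],R[0,0])-LOCK[2]-np.pi/2).round(4),s["force"].round(1))
E
python3 - <<'E'
from h import *
inlock()
b=bot.snapshot("scene")[:,:,::-1];a=bot.snapshot("side")[:,:,::-1]
o=np.hstack([cv2.resize(b[150:350,300:560],None,fx=1.5,fy=1.5),cv2.resize(a[170:370,160:420],None,fx=1.5,fy=1.5)]);cv2.imwrite("pics/m5.png",o)
E
```

```text
t 19.05 tcp in lock -336.5 -0.8 7.7 yaw err -0.0016 [-0.6 -0.3 -0.3]
```

View pics/m5.png

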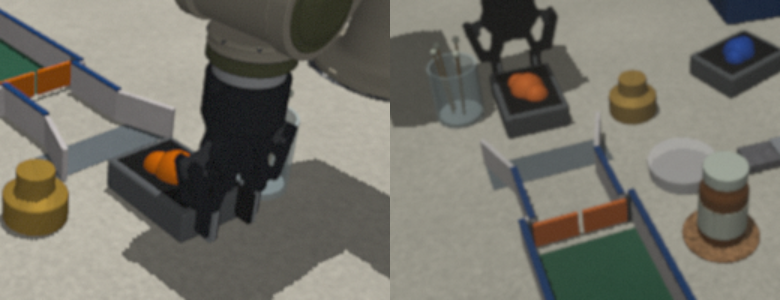

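The carrier is heading squarely for the mouth and has cleared the beaker and the weight. TCP is 0.8 mm off the lock axis. Continuing.

step_arm([
  {"jaw": 0.06,"x": 0.01,"y": 0.06,"z": 0,"wx": 0,"wy": 0,"wz": 0},
  {"jaw": 0.06,"x": 0.005,"y": 0.1,"z": 0,"wx": 0,"wy": 0,"wz": 0},
  {"jaw": 0.06,"x": 0,"y": 0.15,"z": 0,"wx": 0,"wy": 0,"wz": 0},
  {"jaw": 0.06,"x": 0,"y": 0.15,"z": 0,"wx": 0,"wy": 0,"wz": 0},
  {"jaw": 0.06,"x": 0,"y": 0.15,"z": 0,"wx": 0,"wy": 0,"wz": 0},
  {"jaw": 0.06,"x": 0,"y": 0.15,"z": 0,"wx": 0,"wy": 0,"wz": 0},
  {"jaw": 0.06,"x": 0,"y": 0.15,"z": 0,"wx": 0,"wy": 0,"wz": 0},
  {"jaw": 0.06,"x": 0,"y": 0.15,"z": 0,"wx": 0,"wy": 0,"wz": 0},
])

```text
time: 19.95
eef_pos: [469.1, 130.7, 7.9]
orientation: [-3.139, -0.126, -0.0]
force: [0.9, 1.2, -0.8]
gripper_width: 45.4
```

step_arm([
  {"jaw": 0.06,"x": 0,"y": 0.15,"z": 0,"wx": 0,"wy": 0,"wz": 0},
  {"jaw": 0.06,"x": 0,"y": 0.15,"z": 0,"wx": 0,"wy": 0,"wz": 0},
  {"jaw": 0.06,"x": 0,"y": 0.15,"z": 0,"wx": 0,"wy": 0,"wz": 0},
  {"jaw": 0.06,"x": 0,"y": 0.15,"z": 0,"wx": 0,"wy": 0,"wz": 0},
  {"jaw": 0.06,"x": 0,"y": 0.15,"z": 0,"wx": 0,"wy": 0,"wz": 0},
  {"jaw": 0.06,"x": 0,"y": 0.15,"z": 0,"wx": 0,"wy": 0,"wz": 0},
  {"jaw": 0.06,"x": 0,"y": 0.15,"z": 0,"wx": 0,"wy": 0,"wz": 0},
  {"jaw": 0.06,"x": 0,"y": 0.15,"z": 0,"wx": 0,"wy": 0,"wz": 0},
])

```text
time: 20.75
eef_pos: [473.9, 71.0, 7.8]
orientation: [-3.139, -0.126, -0.0]
force: [-0.1, 2.5, 1.5]
gripper_width: 45.1
```

step_arm([
  {"jaw": 0.06,"x": 0,"y": 0.12,"z": 0,"wx": 0,"wy": 0,"wz": 0},
  {"jaw": 0.06,"x": 0,"y": 0.12,"z": 0,"wx": 0,"wy": 0,"wz": 0},
  {"jaw": 0.06,"x": 0,"y": 0.12,"z": 0,"wx": 0,"wy": 0,"wz": 0},
  {"jaw": 0.06,"x": 0,"y": 0.12,"z": 0,"wx": 0,"wy": 0,"wz": 0},
  {"jaw": 0.06,"x": 0,"y": 0.12,"z": 0,"wx": 0,"wy": 0,"wz": 0},
  {"jaw": 0.06,"x": 0,"y": 0.12,"z": 0,"wx": 0,"wy": 0,"wz": 0},
  {"jaw": 0.06,"x": 0,"y": 0.12,"z": 0,"wx": 0,"wy": 0,"wz": 0},
  {"jaw": 0.06,"x": 0,"y": 0.12,"z": 0,"wx": 0,"wy": 0,"wz": 0},
])

```text
time: 21.55
eef_pos: [477.7, 23.3, 7.8]
orientation: [-3.139, -0.126, 0.0]
force: [0.5, 4.1, 3.3]
gripper_width: 45.4
```

step_arm([
  {"jaw": 0.06,"x": 0,"y": 0.12,"z": 0,"wx": 0,"wy": 0,"wz": 0},
  {"jaw": 0.06,"x": 0,"y": 0.12,"z": 0,"wx": 0,"wy": 0,"wz": 0},
  {"jaw": 0.06,"x": 0,"y": 0.12,"z": 0,"wx": 0,"wy": 0,"wz": 0},
  {"jaw": 0.06,"x": 0,"y": 0.12,"z": 0,"wx": 0,"wy": 0,"wz": 0},
  {"jaw": 0.06,"x": 0,"y": 0.12,"z": 0,"wx": 0,"wy": 0,"wz": 0},
  {"jaw": 0.06,"x": 0,"y": 0.12,"z": 0,"wx": 0,"wy": 0,"wz": 0},
  {"jaw": 0.06,"x": 0,"y": 0.12,"z": 0,"wx": 0,"wy": 0,"wz": 0},
  {"jaw": 0.06,"x": 0,"y": 0.12,"z": 0,"wx": 0,"wy": 0,"wz": 0},
])

```text
time: 22.35
eef_pos: [481.3, -24.1, 7.8]
orientation: [-3.138, -0.126, 0.001]
force: [0.5, 10.3, 4.4]
gripper_width: 45.1
```

```bash
python3 -c "
from h import *
inlock()"
```

```text
t 22.35 tcp in lock -127.8 -0.4 7.8 yaw err -0.0015 [ 0.5 10.3  4.4]
```

step_arm([
  {"jaw": 0.06,"x": 0,"y": 0.08,"z": 0,"wx": 0,"wy": 0,"wz": 0},
  {"jaw": 0.06,"x": 0,"y": 0.08,"z": 0,"wx": 0,"wy": 0,"wz": 0},
  {"jaw": 0.06,"x": 0,"y": 0.08,"z": 0,"wx": 0,"wy": 0,"wz": 0},
  {"jaw": 0.06,"x": 0,"y": 0.08,"z": 0,"wx": 0,"wy": 0,"wz": 0},
  {"jaw": 0.06,"x": 0,"y": 0.08,"z": 0,"wx": 0,"wy": 0,"wz": 0},
])

```text
time: 22.85
eef_pos: [482.7, -43.7, 7.8]
orientation: [-3.138, -0.126, 0.001]
force: [-1.4, 8.5, 4.5]
gripper_width: 45.2
```

step_arm([
  {"jaw": 0.06,"x": 0,"y": 0.1,"z": 0,"wx": 0,"wy": 0,"wz": 0},
  {"jaw": 0.06,"x": 0,"y": 0.1,"z": 0,"wx": 0,"wy": 0,"wz": 0},
  {"jaw": 0.06,"x": 0,"y": 0.1,"z": 0,"wx": 0,"wy": 0,"wz": 0},
  {"jaw": 0.06,"x": 0,"y": 0.1,"z": 0,"wx": 0,"wy": 0,"wz": 0},
  {"jaw": 0.06,"x": 0,"y": 0.1,"z": 0,"wx": 0,"wy": 0,"wz": 0},
  {"jaw": 0.06,"x": 0,"y": 0.1,"z": 0,"wx": 0,"wy": 0,"wz": 0},
  {"jaw": 0.06,"x": 0,"y": 0.1,"z": 0,"wx": 0,"wy": 0,"wz": 0},
  {"jaw": 0.06,"x": 0,"y": 0.1,"z": 0,"wx": 0,"wy": 0,"wz": 0},
])

```text
time: 23.65
eef_pos: [486.1, -84.1, 7.7]
orientation: [-3.139, -0.126, 0.001]
force: [0.1, 4.6, 3.9]
gripper_width: 45.4
```

Run:
```python
from h import *
inlock()
b=bot.snapshot("scene")[:,:,::-1];a=bot.snapshot("side")[:,:,::-1]
o=np.hstack([cv2.resize(b[130:290,220:440],None,fx=1.8,fy=1.8),cv2.resize(a[240:400,210:430],None,fx=1.8,fy=1.8)]);cv2.imwrite("pics/m6.png",o)
```

```text
t 23.65 tcp in lock -67.6 -0.5 7.7 yaw err -0.0013 [0.1 4.6 3.9]
```

View pics/m6.png

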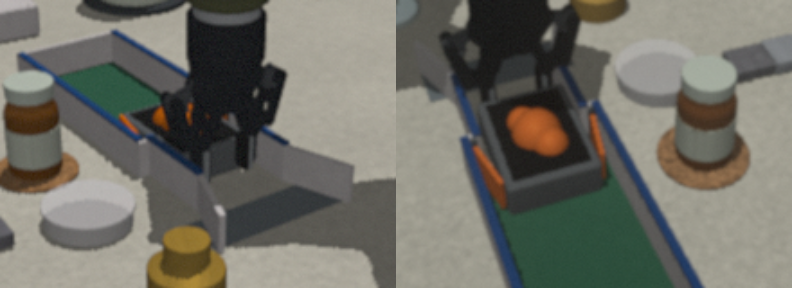

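The carrier is through the gate, with both flaps swung open along its sides. It's square and flat, and the force is low. Pushing on into the bay.

step_arm([
  {"jaw": 0.06,"x": 0,"y": 0.15,"z": 0,"wx": 0,"wy": 0,"wz": 0},
  {"jaw": 0.06,"x": 0,"y": 0.15,"z": 0,"wx": 0,"wy": 0,"wz": 0},
  {"jaw": 0.06,"x": 0,"y": 0.15,"z": 0,"wx": 0,"wy": 0,"wz": 0},
  {"jaw": 0.06,"x": 0,"y": 0.15,"z": 0,"wx": 0,"wy": 0,"wz": 0},
  {"jaw": 0.06,"x": 0,"y": 0.15,"z": 0,"wx": 0,"wy": 0,"wz": 0},
  {"jaw": 0.06,"x": 0,"y": 0.15,"z": 0,"wx": 0,"wy": 0,"wz": 0},
  {"jaw": 0.06,"x": 0,"y": 0.15,"z": 0,"wx": 0,"wy": 0,"wz": 0},
  {"jaw": 0.06,"x": 0,"y": 0.15,"z": 0,"wx": 0,"wy": 0,"wz": 0},
])

```text
time: 24.55
eef_pos: [491.1, -144.4, 7.7]
orientation: [-3.139, -0.126, 0.0]
force: [-0.8, 1.7, -0.7]
gripper_width: 45.5
```

step_arm([
  {"jaw": 0.06,"x": 0,"y": 0.15,"z": 0,"wx": 0,"wy": 0,"wz": 0},
  {"jaw": 0.06,"x": 0,"y": 0.15,"z": 0,"wx": 0,"wy": 0,"wz": 0},
  {"jaw": 0.06,"x": 0,"y": 0.15,"z": 0,"wx": 0,"wy": 0,"wz": 0},
  {"jaw": 0.06,"x": 0,"y": 0.15,"z": 0,"wx": 0,"wy": 0,"wz": 0},
  {"jaw": 0.06,"x": 0,"y": 0.15,"z": 0,"wx": 0,"wy": 0,"wz": 0},
  {"jaw": 0.06,"x": 0,"y": 0.15,"z": 0,"wx": 0,"wy": 0,"wz": 0},
  {"jaw": 0.06,"x": 0,"y": 0.15,"z": 0,"wx": 0,"wy": 0,"wz": 0},
  {"jaw": 0.06,"x": 0,"y": 0.15,"z": 0,"wx": 0,"wy": 0,"wz": 0},
])

```text
time: 25.35
eef_pos: [496.1, -204.2, 7.8]
orientation: [3.139, 0.126, 0.0]
force: [0.6, 2.2, -0.2]
gripper_width: 45.1
```

step_arm([
  {"jaw": 0.06,"x": 0,"y": 0.15,"z": 0,"wx": 0,"wy": 0,"wz": 0},
  {"jaw": 0.06,"x": 0,"y": 0.15,"z": 0,"wx": 0,"wy": 0,"wz": 0},
  {"jaw": 0.06,"x": 0,"y": 0.15,"z": 0,"wx": 0,"wy": 0,"wz": 0},
  {"jaw": 0.06,"x": 0,"y": 0.12,"z": 0,"wx": 0,"wy": 0,"wz": 0},
  {"jaw": 0.06,"x": 0,"y": 0.08,"z": 0,"wx": 0,"wy": 0,"wz": 0},
  {"jaw": 0.06,"x": 0,"y": 0.04,"z": 0,"wx": 0,"wy": 0,"wz": 0},
  {"jaw": 0.06,"x": 0,"y": 0,"z": 0,"wx": 0,"wy": 0,"wz": 0},
])

```text
time: 26.05
eef_pos: [498.9, -238.3, 7.9]
orientation: [3.138, 0.126, 0.001]
force: [0.3, 0.0, 0.9]
gripper_width: 45.3
```

```bash
python3 -c "
from h import *
inlock()"
```

```text
t 26.05 tcp in lock 87.1 -0.4 7.9 yaw err -0.0014 [0.3 0.  0.9]
```

step_arm([
  {"jaw": 0.06,"x": 0,"y": -0.08,"z": 0,"wx": 0,"wy": 0,"wz": 0},
  {"jaw": 0.06,"x": 0,"y": 0,"z": -0.3,"wx": 0,"wy": 0,"wz": 0},
  {"jaw": 0.06,"x": 0,"y": 0,"z": -0.6,"wx": 0,"wy": 0,"wz": 0},
  {"jaw": 0.06,"x": 0,"y": 0,"z": -0.8,"wx": 0,"wy": 0,"wz": 0},
  {"jaw": 0.06,"x": 0,"y": 0,"z": -0.8,"wx": 0,"wy": 0,"wz": 0},
  {"jaw": 0.06,"x": 0,"y": 0,"z": -0.8,"wx": 0,"wy": 0,"wz": 0},
  {"jaw": 0.06,"x": 0,"y": 0,"z": -0.8,"wx": 0,"wy": 0,"wz": 0},
  {"jaw": 0.06,"x": 0,"y": 0,"z": 0,"wx": 0,"wy": 0,"wz": 0},
])

```text
time: 26.85
eef_pos: [500.1, -234.7, 218.3]
orientation: [3.132, 0.127, 0.012]
force: [0.6, -0.5, 0.1]
gripper_width: 45.5
```

step_arm([
  {"jaw": 0.06,"x": 0,"y": 0,"z": 0,"wx": 0,"wy": 0,"wz": 0},
  {"jaw": 0.06,"x": 0,"y": 0,"z": 0,"wx": 0,"wy": 0,"wz": 0},
  {"jaw": 0.06,"x": 0,"y": 0,"z": 0,"wx": 0,"wy": 0,"wz": 0},
  {"jaw": 0.06,"x": 0,"y": 0,"z": 0,"wx": 0,"wy": 0,"wz": 0},
  {"jaw": 0.06,"x": 0,"y": 0,"z": 0,"wx": 0,"wy": 0,"wz": 0},
  {"jaw": 0.06,"x": 0,"y": 0,"z": 0,"wx": 0,"wy": 0,"wz": 0},
  {"jaw": 0.06,"x": 0,"y": 0,"z": 0,"wx": 0,"wy": 0,"wz": 0},
])

```text
time: 27.55
eef_pos: [498.4, -233.9, 212.7]
orientation: [-3.139, -0.126, 0.0]
force: [0.6, -0.3, 1.0]
gripper_width: 45.1
```

Run:
```python
from h import *
inlock()
b=bot.snapshot("scene")[:,:,::-1];a=bot.snapshot("side")[:,:,::-1]
o=np.hstack([cv2.resize(b[130:350,150:540],None,fx=1,fy=1),cv2.resize(a[220:440,190:420],(400,383))[:220] if 0 else a[230:450,170:450]])
o=cv2.resize(o,None,fx=1.19,fy=1.19);cv2.imwrite("pics/m7.png",o)
```

```text
t 27.55 tcp in lock 82.8 -0.5 212.7 yaw err -0.0013 [ 0.6 -0.3  1. ]
```

View pics/m7.png

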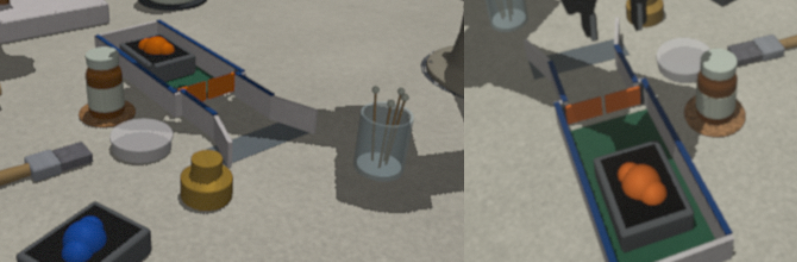

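```bash
python3 -c "
from cell import bot
print(bot.close_job())"
```

```text
the job is handed in; nothing more can be done
None
```

The job is done and handed in at about 27.7 s of the 64 s allowed; no verdict was reported.

- **Jar:** I lifted it out of the lock's entry and stood it upright on the cork mat. It's within about 4 mm of the mat's middle, judged by eye from the last pictures.
- **Carrier:** I shifted and turned it clear of the beaker with a gentle two-finger push on its side. Then I pushed it straight from behind, flat on the bench, through the flaps and into the green bay. The highest wrist force I read during the push was about 11 N.
- **Last checks:** The final scene and side pictures show both orange flaps shut and the carrier wholly in the bay. By the tool position, its rear is about 98 mm past the gate, well clear of the 56 mm flap sweep. The beaker, brass weight, dish, brush and blue-stone carrier appear undisturbed by eye, and the gripper was clear, about 210 mm up.
- **Disagreements:**
    - My first three move calls were refused because keys were missing; nothing moved.
    - Observed pixels sat about 2 px lower than my projections.
    - The carrier's top looked about 7% smaller than its stated size. I put that down to a chamfer, but didn't check it; it didn't affect the push.

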